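# Try the cup lids on the snack jar and sort them

## Robot

A 6-joint arm with a two-finger parallel gripper is mounted at the origin on the work surface. World frame = base frame: x ahead of the robot, y to its left, z up, the work surface at z = 0. Lengths are in mm, angles in rad, forces in N, time in s.
With the tool pointing down it reaches from about 375 to 750 mm from the base axis. Payload 9 kg.
Tool frame: the origin (TCP) lies at the very end of the fingers, on their centre line; the grasp point (between the pads) lies 19 mm behind it; x points along the fingers, z is the direction in which the jaws open and shut, and the axes are right-handed (so a half turn about x gives the same grasp; the last joint's range is limited). The gripper opens to 85 mm and grips with 20 to 120 N. Pads are 22 mm wide; open, the fingers measure 114 mm over their backs; the gripper's body (76 mm by 85 mm) begins 54 mm behind the grasp point. The pads swing forward as they close: fully open they stand 13 mm farther back than shut.
Start: joints at [0.983, 0.104, 0.097, 1.564, 0, 1.353], TCP at [216.864, 559.47, 231.331] pointing down, gripper open.
Joint ranges: [-2.99, 2.99], [-0.84, 1.86], [-1.1, 1.16], [-1.84, 2.11], [-1.51, 1.56], [-3.14, 3.14]. Speed limits (rad/s): [2.22, 2.22, 2.57, 3.14, 3.14, 3.14].

## Interface

Orientations are given as a unit quaternion [x, y, z, w].
In Python, from rig import sense, capture, finish_job, boxes_of, landmark_of gives the robot as it stands.
- The arm moves only by the tool send_rows, never from a script. Its argument "moves" is a list that holds one entry, the list of rows, each a list of 5 numbers: the closure, from -1 (fully open) to 1 (shut), so that 0 is half open, then the shift along the world's x, y, z in cm, then the turn about the world's z in rad. A call has 1 to 12 rows; each row is the pose to reach, as a shift and turn from the pose commanded when the call began; what a row does not reach only later rows make up. A row lasts 1/12 s, in which the tool goes at most 41.7 mm and 7.16 degrees, less where a joint would pass 70% of its speed; a pose out of reach is approached as far as the arm can. A call with a gripper value outside its range is refused whole. The fingers move at their own pace and stop on an object; "force" is the grip in N (left out, the last holds). Time passes only in rows, so rows that repeat a pose let the fingers close. It gives the time, the measured TCP pose, the force and the opening at its end, in the units of the state.
- sense(): the state, without advancing time (a new reading comes with each control period).
- capture(name): name is "side" or "top"; returns a dict with "pixels" (384x512x3 uint8, red, green, blue), "vertical_fov" (degrees; the focal length in pixels is half the picture's height over the tangent of half this angle, whatever the lens; pixels are square), "cx", "cy" (the principal point, pixels), "k1" (the pictures are not rectified: a ray, as slopes to the right and down, at radius r is drawn at 1 + k1 r^2 times it, then the intrinsics apply), "rvec" (rotation vector, rad) and "tvec" (3), from world to camera coordinates, as OpenCV has them. Camera axes: x right, y down, z forward; pixel columns grow to the right and rows downward; lengths in mm; the calibration is good to about 2 mm. A picture is of the moment at which its call begins. There is no depth.
- finish_job(): hands the job in, once; it reports no verdict.
Trained networks look in a picture, given as the dict that the camera call returned (one of the last four; its "shot" number tells which), for a name from the list of things; names that differ only in an ending like _2 or _b are one class to them, and where a whole thing is asked for, a point or a joint stands for the part that bears it (a point fixed in the world has none). Each returns a list of dicts, best first, with "confidence" (0 to 1); they miss things now and then, are a little off and sometimes report something else, mostly with a low value. They report only what shows in the picture. A call takes as long as a camera call.
- boxes_of(picture, name): "extent" ([left, top, width, height] in pixels, round what is visible of it).
- landmark_of(picture, name): "position" ([column, row] in pixels: a listed point, or the origin of a listed thing).
The state is a dict: "time_s": time; "joint_pos": joint angles; "joint_velocities": joint speeds; "joint_torque": joint torques, N m; "position": TCP position; "tool_rot": TCP orientation; "force": force on the tool from outside, world axes, zero at the start; "torque": the same for the moment, N m; "gripper_width": finger opening in mm.
Only numpy, scipy, OpenCV 4.12 (cv2) and the standard library are available. Lean on these libraries where they do the work, as an engineer would, in place of code of your own. Each camera call takes 0.05 s, during which the arm holds its last target. There are 200 camera calls.

## Task

Nobody knows which of the two steel cup lids fits the snack jar, so try both: slide each one in turn, gently and straight, down over the jar's stopper as far as it will go. A lid that goes all the way down to the jar's shoulder goes in the open drawer, one that stops short on the neck goes in the slatted give-away basket; put the first one away before trying the second, and set them down standing on their mouths. Leave the jar standing where it is, without a lid, and do not disturb the other things on the dresser.

Things in the scene. Friction and masses are not known exactly. Their poses are not given: they have to be found in the camera images.
- lid_1_mid (a point): Steel cup lid, a cylinder closed on top and open below, standing on its mouth: 59 mm diameter, 72 mm tall, about 90 g. The point is on its axis half-way up, 36 mm above the mouth; z is its axis, up. The two lids look alike outside; the round bore, 66 mm deep, is not told: it is 51 mm (slides over stopper and neck) or 40 mm (slides over the stopper only).
- lid_2_mid (a point): Steel cup lid, a cylinder closed on top and open below, standing on its mouth: 59 mm diameter, 72 mm tall, about 90 g. The point is on its axis half-way up, 36 mm above the mouth; z is its axis, up. The two lids look alike outside; the round bore, 66 mm deep, is not told: it is 51 mm (slides over stopper and neck) or 40 mm (slides over the stopper only).
- jar_top (a point): Centre of the top of the steel snack jar's grey twist stopper, 142 mm above the foot; z up along the axis. The jar (about 600 g) stands loose. From the top: stopper 34 mm diameter (24 mm at its bevelled top), 20 mm tall; neck 46 mm diameter, 26 mm tall; shoulder 46 mm below this point; body 78 mm diameter. A lid lowered off centre stops on the stopper, its middle 36 mm above this point: try it again.
- jar_shoulder (a point): Point on the jar's axis at its shoulder, 96 mm above the foot. A lid that fits comes to rest with its mouth here, its middle 36 mm above this point; a lid that does not fit stops with its mouth on the top of the neck, its middle 62 mm above this point.
- drawer_floor (a point): Point on the inner floor of the open drawer of the small white chest (280 x 280 mm, 110 mm high), mid-width, at the inside of the drawer's front; moves with the drawer. x points from the front into the chest, y along the width, z up. Open to the sky from x = 0 to at least 134 mm, 238 mm wide; it slides, with 1 N of friction; front 76 mm, chest top 88 mm above this floor. A bar handle stands 40 mm out in front.
- basket_in (a point): Centre of the inner floor of the fixed wooden slatted give-away basket, empty: 170 x 180 mm outside (x by y), walls 6 mm thick and 72 mm tall, floor 6 mm above the dresser. x and y along its sides, z up.
- teether: Purple silicone teether, a flat ring about 100 mm long and 21 mm high, loose; origin at its underside. Bystander.
- clipper_case: White plastic nail clipper case lying flat, 42 x 104 x 19 mm (x, y, z), loose; origin at the centre of its underside. Bystander.
- lotion: White lotion bottle standing up, 48 mm diameter, 130 mm tall, loose; origin at the centre of its underside. Bystander.
- rattle: Wooden dumb-bell rattle lying along its y axis, 124 mm long, 42 mm diameter at the ends, loose; origin on the dresser top under its middle. Bystander.
- brush: Wooden baby hairbrush lying bristles down along its x axis, 155 mm long, 28 mm high, loose; origin on the dresser top under its middle. Bystander.

How it is judged (in metres and radians):
On the way, in this order (a step that is already met when the one before it is completed fails the run):
1. a lid has been slid down over the jar's stopper as far as it goes (((z of lid_1_mid in the frame of jar_top below 0.022 m and horizontal distance between lid_1_mid and jar_top below 0.009 m and angle between lid_1_mid's own z axis and vertical below 0.15 rad) or (z of lid_2_mid in the frame of jar_top below -0.005 m and horizontal distance between lid_2_mid and jar_top below 0.009 m and angle between lid_2_mid's own z axis and vertical below 0.15 rad))), for 0.1 s.
2. that lid stands, let go, where it belongs: in the drawer if it went down to the shoulder, in the basket if it stopped short (((x of lid_1_mid in the frame of basket_in between -0.062 and 0.062 m and y of lid_1_mid in the frame of basket_in between -0.067 and 0.067 m and z of lid_1_mid in the frame of basket_in between 0.028 and 0.044 m and angle between lid_1_mid's own z axis and vertical below 0.2 rad and contact force between lid_1 and the fingers below 0.05 N) or (x of lid_2_mid in the frame of drawer_floor between 0.02 and 0.22 m and y of lid_2_mid in the frame of drawer_floor between -0.1 and 0.1 m and z of lid_2_mid in the frame of drawer_floor between 0.028 and 0.044 m and angle between lid_2_mid's own z axis and vertical below 0.2 rad and contact force between lid_2 and the fingers below 0.05 N))), for 0.1 s.
3. with the first lid put away, the other has been slid down over the stopper as far as it goes ((((x of lid_1_mid in the frame of basket_in between -0.062 and 0.062 m and y of lid_1_mid in the frame of basket_in between -0.067 and 0.067 m and z of lid_1_mid in the frame of basket_in between 0.028 and 0.044 m and angle between lid_1_mid's own z axis and vertical below 0.2 rad and contact force between lid_1 and the fingers below 0.05 N) and (z of lid_2_mid in the frame of jar_top below -0.005 m and horizontal distance between lid_2_mid and jar_top below 0.009 m and angle between lid_2_mid's own z axis and vertical below 0.15 rad)) or ((x of lid_2_mid in the frame of drawer_floor between 0.02 and 0.22 m and y of lid_2_mid in the frame of drawer_floor between -0.1 and 0.1 m and z of lid_2_mid in the frame of drawer_floor between 0.028 and 0.044 m and angle between lid_2_mid's own z axis and vertical below 0.2 rad and contact force between lid_2 and the fingers below 0.05 N) and (z of lid_1_mid in the frame of jar_top below 0.022 m and horizontal distance between lid_1_mid and jar_top below 0.009 m and angle between lid_1_mid's own z axis and vertical below 0.15 rad)))), for 0.1 s.
At the end, for the whole second after the job is handed in: The lid that goes down to the jar's shoulder stands on its mouth (within 0.2 rad of upright) on the drawer's floor, the one that stops short stands on its mouth on the basket's floor, both let go and at rest; the jar stands upright within 40 mm of where it was (x of lid_1_mid in the frame of basket_in between -0.062 and 0.062 m and y of lid_1_mid in the frame of basket_in between -0.067 and 0.067 m and z of lid_1_mid in the frame of basket_in between 0.028 and 0.044 m and angle between each of lid_1_mid, lid_2_mid's own z axis and vertical below 0.2 rad and contact force between each of lid_1, lid_2 and the fingers below 0.05 N and x of lid_2_mid in the frame of drawer_floor between 0.02 and 0.22 m and y of lid_2_mid in the frame of drawer_floor between -0.1 and 0.1 m and z of lid_2_mid in the frame of drawer_floor between 0.028 and 0.044 m and linear speed of each of lid_1, lid_2 below 0.02 m/s and angle between jar_top's own z axis and vertical below 0.08 rad and distance of jar_top from where it was at the start of the episode below 0.04 m); the robot touches nothing.
It fails at once if a lid forced on the jar with more than 100 N, even for an instant (contact force between any of lid_1, lid_2 and jar above 100 N).
It fails at once if the jar tipped by more than 0.35 rad (angle between jar_top's own z axis and vertical above 0.35 rad).
It fails at once if a bystander moved by more than 40 mm (distance of any of teether, clipper_case, lotion, rattle, brush from where it was at the start of the episode above 0.04 m).
It also fails if it takes over 72 s, if anything falls off the work surface, if the arm or the gripper's body presses on something with over 40 N, if the wrist force passes 120 N, or if a joint passes its speed limit or range.

## Working session

There is one attempt and no reset: what is moved stays moved. The work goes in short steps, Python scripts to look and compute and a tool call to move; the robot and the scene stay as the last step left them, time stands still between calls to the robot, and variables do not carry over. Pictures are saved under pics/ and viewed, on a budget of 10 in all, crops included, one or two more only if the job needs it, and the job is handed in when it is done.

Besides the shell and the picture viewer there is one more tool, called by a JSON object that holds its "op" and its "data". send_rows: Moves the arm, as the interface text tells. Its arguments: {"type":"object","properties":{"moves":{"type":"array"},"force":{"type":"number"}},"required":["moves"]}

```bash
mkdir -p pics; ls; cat > h.py <<'E'
import numpy as np, cv2
from rig import *
def cam(p):
    f=p["pixels"].shape[0]/2/np.tan(np.radians(p["vertical_fov"])/2)
    R,_=cv2.Rodrigues(np.array(p["rvec"],float)); t=np.array(p["tvec"],float).ravel()
    return f,R,t
def ray(p,px):
    f,R,t=cam(p)
    d=(np.array(px,float)-[p["cx"],p["cy"]])/f
    K=np.eye(3); D=np.array([p["k1"],0,0,0,0])
    u=cv2.undistortPoints(d.reshape(1,1,2),K,D).ravel()
    return -R.T@t, R.T@np.array([u[0],u[1],1])
def atz(p,px,z):
    o,d=ray(p,px); return o+d*(z-o[2])/d[2]
def proj(p,X):
    f,R,t=cam(p); K=np.array([[f,0,p["cx"]],[0,f,p["cy"]],[0,0,1.]])
    return cv2.projectPoints(np.array(X,float).reshape(-1,3),R,t,K,np.array([p["k1"],0,0,0,0]))[0].reshape(-1,2)
def tri(p1,a,p2,b):
    o1,d1=ray(p1,a);o2,d2=ray(p2,b)
    s=np.linalg.lstsq(np.c_[d1,-d2],o2-o1,rcond=None)[0]
    x,y=o1+s[0]*d1,o2+s[1]*d2
    return (x+y)/2,np.linalg.norm(x-y)
def save(p,n): cv2.imwrite(f"pics/{n}.png",p["pixels"][:,:,::-1])
E
python3 - <<'E'
from h import *
np.set_printoptions(precision=1,suppress=True)
s=capture("side");t=capture("top");save(s,"s0");save(t,"t0")
cv2.imwrite("pics/c0.png",np.vstack([s["pixels"],t["pixels"]])[:,:,::-1][:, :])
for p in(s,t):print(cam(p)[0],-cam(p)[1].T@cam(p)[2],p["k1"])
Z=dict(lid_1_mid=36,lid_2_mid=36,jar_top=142,jar_shoulder=96,drawer_floor=20,basket_in=6,teether=0,clipper_case=0,lotion=0,rattle=0,brush=0)
for n,z in Z.items():
  if n=="lid_2_mid":continue
  for k,p in(("s",s),("t",t)):
    for r in landmark_of(p,n)[:3]: print(n,k,round(r["confidence"],2),np.array(r["position"]),atz(p,r["position"],z))
E
```

```text
pics
367.89067616566126 [286.5 548.8 725.2] 0.026480864308970817
429.53408078395756 [ 347.   -43.4 1295.9] -0.05609655966946176
lid_1_mid s 0.65 [277.5 239.4] [446.4  11.5  36. ]
lid_1_mid t 0.9 [241.9 206.9] [457.   -2.3  36. ]
jar_top s 0.82 [230.8 169.3] [604.3 -62.7 142. ]
jar_top t 0.92 [258.9 149.5] [604.6 -55.4 142. ]
jar_shoulder s 0.93 [227.6 183.5] [612.2 -57.8  96. ]
jar_shoulder s 0.29 [291.1 152.1] [ 509.6 -247.9   96. ]
jar_shoulder t 0.57 [257.6 150.8] [611.1 -52.1  96. ]
drawer_floor s 0.71 [194.5 349. ] [499.  314.7  20. ]
drawer_floor s 0.23 [172.4 211.9] [732.9  27.3  20. ]
drawer_floor t 0.81 [137.5 195.8] [499.  311.7  20. ]
basket_in s 0.72 [293.1 152.3] [ 535.4 -363.5    6. ]
basket_in t 0.55 [360.5 174.3] [ 550.3 -364.4    6. ]
basket_in t 0.49 [320.2 245.7] [ 338.4 -231.8    6. ]
teether s 0.58 [223.3 168.3] [ 704.4 -206.2    0. ]
teether s 0.42 [279.  239.1] [451.7 -19.1   0. ]
teether t 0.83 [305.9 122.8] [ 717.8 -205.4    0. ]
clipper_case s 0.89 [174.1 211.5] [742.3   9.4   0. ]
clipper_case t 0.86 [236.3 113.5] [753.2  10.9   0. ]
clipper_case t 0.61 [360.7 174. ] [ 552.2 -366.6    0. ]
lotion s 0.83 [301.4 310. ] [339.  142.2   0. ]
lotion t 0.61 [193.3 249.6] [335.6 146.7   0. ]
rattle s 0.81 [342.1 197.2] [ 343.5 -234.3    0. ]
rattle t 0.8 [321.5 245.4] [ 339.2 -236.6    0. ]
brush s 0.92 [285.5 381.2] [321.  290.8   0. ]
brush t 0.77 [143.1 257. ] [316.5 297.7   0. ]
```

View pics/t0.png

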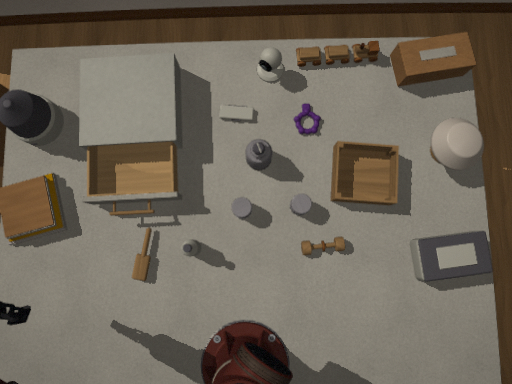

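View pics/s0.png

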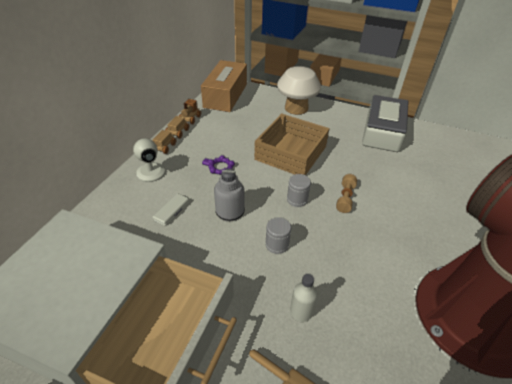

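The top view shows the lids at about (242,207) and (301,204), the jar at (259,153), the drawer at (131,172) and the basket at (365,174). The side view agrees. Next I'll refine the lid and jar positions by fitting cylinders to the boxes.

```bash
cat >> h.py <<'E'
from scipy.optimize import least_squares
A=np.linspace(0,2*np.pi,48)
def prof(c,P):  # P: (radius,height)
    return np.vstack([np.c_[c[0]+r*np.cos(A),c[1]+r*np.sin(A),np.full(48,h)] for r,h in P])
def bb(p,X):
    q=proj(p,X); return np.r_[q.min(0),q.max(0)]
LID=[(29.5,0),(29.5,72)]; JAR=[(39,0),(39,96),(23,96),(23,122),(17,122),(12,142)]
def box(r): e=r["extent"]; return np.array([e[0],e[1],e[0]+e[2],e[1]+e[3]])
def fit(obs,P,c0):
    f=lambda c:np.concatenate([bb(p,prof(c,P))-b for p,b in obs])
    r=least_squares(f,c0,loss="soft_l1"); return r.x,r.fun
E
python3 - <<'E'
from h import *
np.set_printoptions(precision=1,suppress=True)
s=capture("side");t=capture("top")
for n,P,g in(("lid_1_mid",LID,[(455,0),(455,-145)]),("jar_top",JAR,[(606,-56)])):
  bs=[(p,box(r),r["confidence"]) for p in(s,t) for r in boxes_of(p,n)[:4]]
  for p,b,c in bs: print(n,p is t,b,round(c,2))
  for c0 in g:
    obs=[]
    for p in (s,t):
      m=bb(p,prof(c0,P)); cand=[b for q,b,_ in bs if q is p]
      b=min(cand,key=lambda b:abs(b-m).max())
      if abs(b-m).max()<15: obs.append((p,b))
    print(c0,fit(obs,P,c0))
    for o in obs: print("  single",fit([o],P,c0)[0])
S=sense();print(S["position"],S["tool_rot"],S["force"],S["gripper_width"],S["time_s"])
from scipy.spatial.transform import Rotation as Ro
print(Ro.from_quat(S["tool_rot"]).as_matrix())
# chest/drawer corners in the top picture (front-top edge of drawer, z=98)
for px in [(86,200),(176,195)]: print(px,atz(t,px,98))
for px in [(333,203),(396,205),(336,143),(398,146)]: print(px,atz(t,px,72))
E
```

```text
lid_1_mid False [266.7 220.1 293.2 253.7] 0.94
lid_1_mid True [231.9 195.1 253.9 219.9] 0.91
(455, 0) (array([448.4,  -4.4]), array([-0.4, -4.7, -0.6, -0.3,  0. ,  3.4, -1.1,  0.6]))
  single [445.2   0.9]
  single [454.6  -6. ]Traceback (most recent call last):
  File "<stdin>", line 13, in <module>
  File "h.py", line 34, in fit
    r=least_squares(f,c0,loss="soft_l1"); return r.x,r.fun
    return func(*args, **kwargs)
    vector_fun = VectorFunction(
        fun_wrapped,
    ...<6 lines>...
        workers=workers
    )
    self._update_fun()
    ~~~~~~~~~~~~~~~~^^
    self.f = self.fun_wrapped(xp_copy(self.x))
             ~~~~~~~~~~~~~~~~^^^^^^^^^^^^^^^^^
    return np.atleast_1d(self.fun(x))
                         ~~~~~~~~^^^
    return self.f(x, *self.args, **self.kwargs)
           ~~~~~~^^^^^^^^^^^^^^^^^^^^^^^^^^^^^^
  File "h.py", line 33, in <lambda>
    f=lambda c:np.concatenate([bb(p,prof(c,P))-b for p,b in obs])
               ~~~~~~~~~~~~~~^^^^^^^^^^^^^^^^^^^^^^^^^^^^^^^^^^^^
ValueError: need at least one array to concatenate
```

```bash
python3 - <<'E'
from h import *
np.set_printoptions(precision=1,suppress=True)
s=capture("side");t=capture("top")
for n,P,g in(("lid_1_mid",LID,[(452,-3),tuple(atz(t,(301,204),60)[:2])]),("jar_top",JAR,[(606,-56)])):
  bs=[(p,box(r),r["confidence"]) for p in(s,t) for r in boxes_of(p,n)[:4]]
  for p,b,c in bs: print(n,p is t,b,round(c,2))
  print([(np.array(r["position"]),round(r["confidence"],2),p is t) for p in(s,t) for r in landmark_of(p,n)])
  for c0 in g:
    obs=[]
    for p in (s,t):
      m=bb(p,prof(c0,P)); cand=[b for q,b,_ in bs if q is p]
      if not cand: continue
      b=min(cand,key=lambda b:abs(b-m).max())
      if abs(b-m).max()<15: obs.append((p,b))
    print(c0)
    if obs: print(fit(obs,P,c0))
    for o in obs: print("  single",fit([o],P,c0)[0])
S=sense();print(S["position"],S["tool_rot"],S["force"],S["gripper_width"],S["time_s"])
from scipy.spatial.transform import Rotation as Ro
print(Ro.from_quat(S["tool_rot"]).as_matrix())
for px in [(86,200),(176,195)]: print(px,atz(t,px,98))
for px in [(333,203),(396,205),(336,143),(398,146)]: print(px,atz(t,px,72))
def crop(p,c,w,h,k): 
  x,y=int(c[0]-w/2),int(c[1]-h/2); return cv2.resize(p["pixels"][y:y+h,x:x+w],None,fx=k,fy=k,interpolation=cv2.INTER_CUBIC)
cv2.imwrite("pics/c1.png",np.hstack([crop(t,(275,180),95,100,4),crop(s,(265,205),95,100,4)])[:,:,::-1])
E
```

```text
lid_1_mid False [265.5 218.6 293.1 254.9] 0.87
lid_1_mid True [183.1 241.2 203.1 257.6] 0.49
[(array([279.1, 237.6]), 0.92, False), (array([241.9, 209.9]), 0.78, True)]
(452, -3)
(array([446.2,   2.5]), array([ 0.6, -0.9, -0.5,  0.9]))
  single [446.2   2.5]
(np.float64(459.2339332019983), np.float64(-173.7114958807299))
jar_top False [213.1 166.2 247.8 221.1] 0.55
jar_top True [243.6 144.5 270.6 171. ] 0.88
[(array([226.8, 170.4]), 0.78, False), (array([259.9, 149.9]), 0.72, True)]
(606, -56)
(array([604.6, -53.1]), array([ 0.8,  2.2, -2.8,  1.4,  0.7, -4.8,  1.1,  1.1]))
  single [605.2 -59.8]
  single [597.2 -50.3]
[216.9 559.5 231.3] [-0.4  0.6  0.4  0.6] [-0.   0.3  0.3] 85.22989836819099 1.8
[[ 0.  -0.9  0.4]
 [ 0.   0.4  0.9]
 [-1.  -0.   0. ]]
(86, 200) [481.  437.6  98. ]
(176, 195) [489.4 180.6  98. ]
(333, 203) [ 458.8 -264.1   72. ]
(396, 205) [ 448.4 -445.    72. ]
(336, 143) [ 634.2 -281.8   72. ]
(398, 146) [ 621.1 -463.6   72. ]
```

View pics/c1.png

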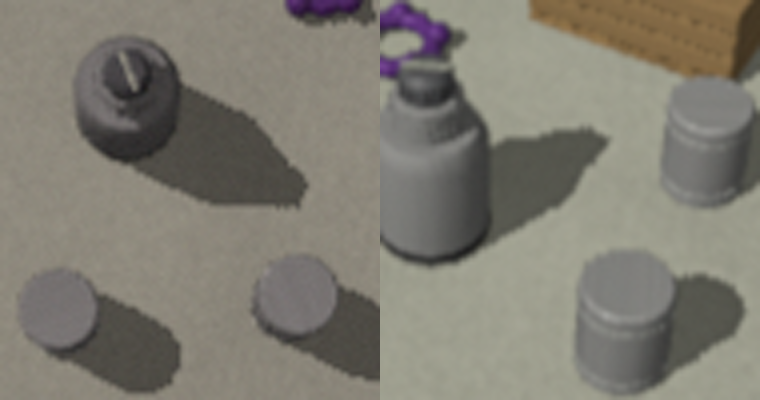

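The crop shows both lid tops as clean ellipses and the dark twist stopper on the jar. I'll read the ellipse centres and triangulate.

```bash
python3 - <<'E'
from h import *
np.set_printoptions(precision=1,suppress=True)
s=capture("side");t=capture("top")
T=lambda u,v:(227+u/4-.4,130+v/4-.4); Sd=lambda u,v:(217+(u-380)/4-.4,155+v/4-.4)
for n,a,b,z in(("A",T(58,308),Sd(627,287),72),("B",T(299,293),Sd(710,108),72),("J",T(127,72),Sd(426,66),142)):
  print(n,atz(t,a,z),atz(s,b,z),tri(t,a,s,b))
E
```

```text
A [454.8  -1.2  72. ] [450.3   2.2  72. ] (array([453.3,  -1.4,  67.4]), np.float64(3.8177137749689525))
B [ 461.4 -173.6   72. ] [ 456.2 -166.9   72. ] (array([ 460.1, -174.7,   64.8]), np.float64(4.082031272297672))
J [609.9 -54.1 142. ] [607.2 -53.9 142. ] (array([608.9, -54.4, 141.4]), np.float64(2.484276547680246))
```

{"op": "send_rows", "data": {"moves": [[[-1,23.6,-56,-5,0.37],[-1,23.6,-56,-5,0.37],[-1,23.6,-56,-5,0.37],[-1,23.6,-56,-5,0.37],[-1,23.6,-56,-5,0.37],[-1,23.6,-56,-5,0.37],[-1,23.6,-56,-5,0.37],[-1,23.6,-56,-5,0.37],[-1,23.6,-56,-5,0.37],[-1,23.6,-56,-5,0.37],[-1,23.6,-56,-5,0.37],[-1,23.6,-56,-5,0.37]]], "force": 20}}

```text
time_s: 2.9
position: [408.6, 103.7, 191.0]
tool_rot: [0.5, -0.5, -0.5, -0.5]
force: [0.9, 0.2, -0.1]
gripper_width: 85.5
```

{"op": "send_rows", "data": {"moves": [[[-1,4.4,-10.4,-4,0],[-1,4.4,-10.4,-4,0],[-1,4.4,-10.4,-4,0],[-1,4.4,-10.4,-4,0],[-1,4.4,-10.4,-4,0],[-1,4.4,-10.4,-4,0]]]}}

```text
time_s: 3.4
position: [452.0, 1.9, 151.0]
tool_rot: [-0.5, 0.5, 0.5, 0.5]
force: [0.9, 0.5, -0.3]
gripper_width: 85.6
```

```bash
python3 -c "
from h import *
S=sense();print(S['position'],S['tool_rot'],S['force'],S['joint_pos'])"
```

```text
[451.95541938   1.86448188 151.02654653] [-0.49973426  0.50006497  0.50006143  0.50013924] [ 0.91078192  0.47943754 -0.28809431] [-2.86928497e-01 -3.60600265e-01 -4.76913611e-01  1.45483908e+00
  3.13519085e-04 -2.86520035e-01]
```

{"op": "send_rows", "data": {"moves": [[[-1,0,-0.2,-4,0],[-1,0,-0.2,-8,0],[-1,0,-0.2,-11.5,0],[-1,0,-0.2,-11.5,0],[0,0,-0.2,-11.5,0],[1,0,-0.2,-11.5,0],[1,0,-0.2,-11.5,0],[1,0,-0.2,-11.5,0],[1,0,-0.2,-11.5,0],[1,0,-0.2,-11.5,0]]], "force": 20}}

```text
time_s: 4.23
position: [454.2, -0.5, 39.0]
tool_rot: [0.501, -0.499, -0.499, -0.501]
force: [-1.3, 2.8, 9.3]
gripper_width: 59.0
```

{"op": "send_rows", "data": {"moves": [[[-1,0,0,0,0],[-1,0,0,0,0],[-1,0,0,0,0],[-1,0,0,0,-0.12],[-1,0,0,0,-0.24],[-1,0,0,0,-0.36],[-1,0,0,0,-0.48],[-1,0,0,0,-0.6],[-1,0,0,0,-0.72],[-1,0,0,0,-0.84],[-1,0,0,0,-0.96],[-1,0,0,0,-1.08]]]}}

```text
time_s: 5.23
position: [452.2, -0.4, 36.0]
tool_rot: [-0.17, 0.686, 0.17, 0.686]
force: [-0.8, -1.3, -0.4]
gripper_width: 85.3
```

{"op": "send_rows", "data": {"moves": [[[-1,0,0,0,-0.12],[-1,0,0,0,-0.24],[-1,0,0,0,-0.36],[-1,0,0,0,-0.49],[-1,0,0,0,-0.49],[1,0,0,0,-0.49],[1,0,0,0,-0.49],[1,0,0,0,-0.49],[1,0,0,0,-0.49],[1,0,0,0,-0.49],[1,0,0,0,-0.49]]], "force": 25}}

```text
time_s: 6.15
position: [452.5, -0.4, 36.2]
tool_rot: [-0.001, 0.707, 0.001, 0.707]
force: [0.1, -0.2, 5.0]
gripper_width: 57.3
```

{"op": "send_rows", "data": {"moves": [[[1,0,0,0,0],[1,0,0,2,0],[1,0,0,5,0],[1,0,0,9,0],[1,0,0,13,0],[1,0,0,16.5,0],[1,3,-1,16.5,0],[1,6.5,-2.3,16.5,0],[1,10,-3.5,16.5,0],[1,13,-4.6,16.5,0],[1,15.5,-5.3,16.5,0],[1,15.5,-5.3,16.5,0]]]}}

```text
time_s: 7.15
position: [609.6, -54.8, 197.6]
tool_rot: [0.0, 0.708, 0.0, 0.706]
force: [0.9, 0.2, -1.7]
gripper_width: 57.2
```

```bash
python3 - <<'E'
from h import *
s=capture("side");t=capture("top")
S=sense();print(S['position'],S['force'],S['gripper_width'],S['time_s'])
def crop(p,c,w,h,k): 
  x,y=int(c[0]-w/2),int(c[1]-h/2); print(x,y); return cv2.resize(p["pixels"][y:y+h,x:x+w],None,fx=k,fy=k,interpolation=cv2.INTER_CUBIC)
cv2.imwrite("pics/c2.png",np.hstack([crop(t,(260,150),80,100,5),crop(s,(230,165),80,100,5)])[:,:,::-1])
E
```

```text
[606.95789896 -53.37490417 199.14909497] [ 0.00086315  0.16727129 -0.34790135] 56.94902253621726 7.25
220 100
190 115
```

View pics/c2.png

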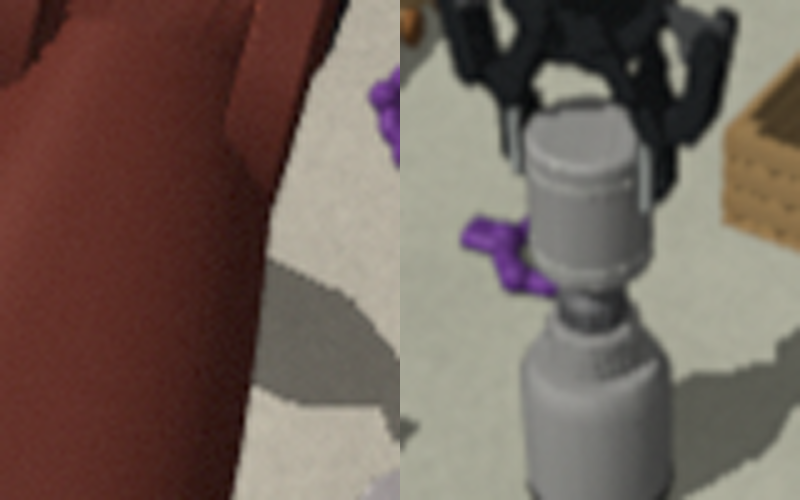

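The side view shows the lid held upright right over the stopper, with the lid axis at about column 590 and the neck at 594 in the crop. The arm hides the jar in the top view. Lowering gently now.

{"op": "send_rows", "data": {"moves": [[[1,0.1,-0.05,-0.6,0],[1,0.1,-0.05,-1.2,0],[1,0.1,-0.05,-1.8,0],[1,0.1,-0.05,-2.3,0],[1,0.1,-0.05,-2.7,0],[1,0.1,-0.05,-3.1,0],[1,0.1,-0.05,-3.5,0],[1,0.1,-0.05,-3.5,0]]], "force": 25}}

```text
time_s: 7.92
position: [608.0, -53.8, 165.1]
tool_rot: [-0.0, 0.707, 0.0, 0.707]
force: [1.3, -0.2, -1.4]
gripper_width: 57.0
```

No contact, so the stopper is entering. Next I'll go on to the neck in small steps.

{"op": "send_rows", "data": {"moves": [[[1,0,0,-0.2,0],[1,0,0,-0.4,0],[1,0,0,-0.6,0],[1,0,0,-0.8,0],[1,0,0,-1.0,0],[1,0,0,-1.0,0]]]}}

```text
time_s: 8.42
position: [608.5, -53.9, 158.2]
tool_rot: [-0.001, 0.706, 0.0, 0.708]
force: [-3.7, 1.5, 14.8]
gripper_width: 57.4
```

{"op": "send_rows", "data": {"moves": [[[1,0.15,0,0.1,0],[1,0.3,0,0.1,0],[1,0.3,0,0.1,0]]]}}

```text
time_s: 8.67
position: [610.7, -53.9, 158.6]
tool_rot: [-0.001, 0.707, 0.0, 0.707]
force: [-7.1, 0.7, 13.7]
gripper_width: 57.2
```

{"op": "send_rows", "data": {"moves": [[[1,-0.3,0,0,0],[1,-0.45,0,0,0],[1,-0.6,0,0,0],[1,-0.6,0,0,0]]]}}

```text
time_s: 9.0
position: [606.7, -54.1, 158.6]
tool_rot: [-0.001, 0.706, 0.0, 0.709]
force: [3.9, 0.2, 5.7]
gripper_width: 57.7
```

{"op": "send_rows", "data": {"moves": [[[1,0.15,0,0,0],[1,0.3,0.15,0,0],[1,0.3,0.3,0,0],[1,0.3,0.3,0,0]]]}}

```text
time_s: 9.33
position: [608.7, -51.8, 158.5]
tool_rot: [-0.001, 0.706, -0.001, 0.708]
force: [-0.6, -3.4, 10.9]
gripper_width: 57.4
```

{"op": "send_rows", "data": {"moves": [[[1,0,-0.2,0,0],[1,0,-0.4,0,0],[1,0,-0.6,0,0],[1,0,-0.6,0,0]]]}}

```text
time_s: 9.67
position: [608.6, -56.2, 158.5]
tool_rot: [-0.0, 0.707, 0.001, 0.708]
force: [-1.2, 5.8, 12.7]
gripper_width: 57.2
```

{"op": "send_rows", "data": {"moves": [[[1,0,0.3,0.3,0],[1,0,0.3,0.6,0],[1,0,0.3,0.7,0],[1,0,0.3,0.7,0]]]}}

```text
time_s: 10.0
position: [608.2, -53.8, 163.7]
tool_rot: [-0.0, 0.707, 0.0, 0.707]
force: [2.2, 0.6, 0.0]
gripper_width: 57.2
```

{"op": "send_rows", "data": {"moves": [[[1,0,0.15,0,0],[1,0,0.3,0,0],[1,0,0.45,0,0],[1,0,0.55,0,0],[1,0,0.55,0,0]]]}}

```text
time_s: 10.42
position: [608.1, -48.2, 163.9]
tool_rot: [-0.0, 0.707, 0.0, 0.707]
force: [-0.0, -2.3, 0.5]
gripper_width: 56.9
```

{"op": "send_rows", "data": {"moves": [[[1,0,-0.4,0,0],[1,0,-0.7,0,0],[1,0,-0.9,0,0],[1,0,-1.1,0,0],[1,0,-1.1,0,0]]]}}

```text
time_s: 10.83
position: [608.0, -59.5, 163.7]
tool_rot: [-0.0, 0.707, 0.0, 0.707]
force: [0.2, 2.1, 0.3]
gripper_width: 57.0
```

```bash
python3 - <<'E'
from h import *
s=capture("side")
S=sense();print(S['position'],S['force'],S['gripper_width'],S['time_s'])
cv2.imwrite("pics/c3.png",cv2.resize(s["pixels"][115:215,190:290],None,fx=6,fy=6,interpolation=cv2.INTER_CUBIC)[:,:,::-1])
E
```

```text
[608.03248626 -59.30672745 163.74623407] [-0.29298647  1.4337886  -0.43980513] 56.816269959273576 10.8833
```

View pics/c3.png

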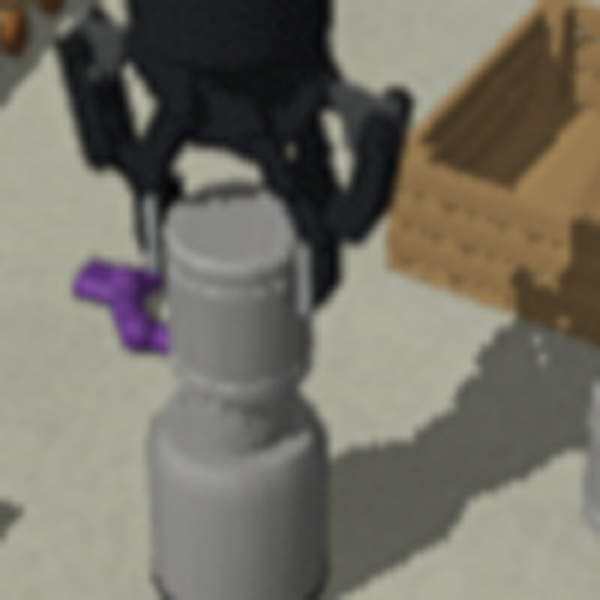

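The lid stopped exactly at neck height. Sideways it meets the stopper symmetrically at ±5.6 mm (−2.3 and +2.1 N), which points to the 40 mm bore. I'll repeat this along x, which confirms it and also tells me where the jar is.

{"op": "send_rows", "data": {"moves": [[[1,0,0.3,0,0],[1,0.2,0.3,0,0],[1,0.4,0.3,0,0],[1,0.55,0.3,0,0],[1,0.55,0.3,0,0]]]}}

```text
time_s: 11.3
position: [613.5, -56.2, 163.7]
tool_rot: [-0.0, 0.707, 0.0, 0.707]
force: [-1.3, 0.9, 0.2]
gripper_width: 57.1
```

{"op": "send_rows", "data": {"moves": [[[1,-0.4,0,0,0],[1,-0.7,0,0,0],[1,-0.9,0,0,0],[1,-1.1,0,0,0],[1,-1.1,0,0,0]]]}}

```text
time_s: 11.72
position: [602.7, -56.4, 164.4]
tool_rot: [-0.0, 0.707, 0.0, 0.708]
force: [2.4, -0.1, 1.1]
gripper_width: 57.3
```

{"op": "send_rows", "data": {"moves": [[[1,0.3,0,0,0],[1,0.3,0,0,0],[1,0.3,0,0,0]]]}}

```text
time_s: 11.97
position: [605.9, -56.3, 163.8]
tool_rot: [-0.0, 0.707, 0.0, 0.707]
force: [1.8, 1.2, 0.9]
gripper_width: 57.3
```

Contact came on all four sides at about 3–5 mm, so this lid has the 40 mm bore and goes in the basket. The jar is now at about (606,−56).

{"op": "send_rows", "data": {"moves": [[[1,0,0,1,0],[1,0,0,3,0],[1,0,0,5,0],[1,-0.6,-3,5,0],[1,-1.4,-7,5,0],[1,-2.2,-11,5,0],[1,-3,-15,5,0],[1,-3.8,-19,5,0],[1,-4.6,-23,5,0],[1,-5.4,-27,5,0],[1,-6.3,-30.8,5,0],[1,-6.3,-30.8,5,0]]]}}

```text
time_s: 12.97
position: [539.8, -370.8, 213.4]
tool_rot: [0.001, 0.708, -0.002, 0.707]
force: [0.1, 0.3, -1.3]
gripper_width: 57.1
```

{"op": "send_rows", "data": {"moves": [[[1,0,0,-3,0],[1,0,0,-6,0],[1,0,0,-9,0],[1,0,0,-12,0],[1,0,0,-13,0],[1,0,0,-13,0]]]}}

```text
time_s: 13.47
position: [540.9, -362.7, 80.9]
tool_rot: [0.001, 0.709, 0.002, 0.706]
force: [-0.4, 0.2, -0.4]
gripper_width: 57.2
```

```bash
python3 - <<'E'
from h import *
s=capture("side");t=capture("top")
S=sense();print(S['position'],S['force'],S['gripper_width'],S['time_s'])
k=lambda p,x,y:cv2.resize(p["pixels"][y:y+120,x:x+130],None,fx=3,fy=3,interpolation=cv2.INTER_CUBIC)
cv2.imwrite("pics/c4.png",np.hstack([k(t,310,120),k(s,230,70)])[:,:,::-1])
E
```

```text
[ 542.9512386  -364.6250728    85.40472855] [ 0.50780527 -0.0496339   0.32268353] 57.15561688433345 13.5667
```

View pics/c4.png

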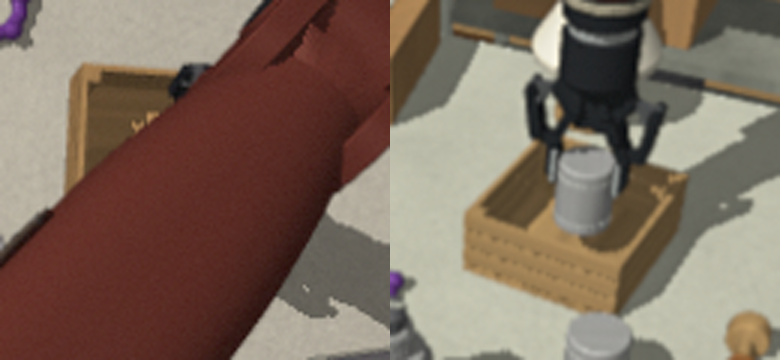

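The lid hangs in the middle of the basket at about (585,190) in the crop. I'll set it down and let go.

{"op": "send_rows", "data": {"moves": [[[1,0,0,-1.5,0],[1,0,0,-3,0],[1,0,0,-3.6,0],[1,0,0,-4.0,0],[1,0,0,-4.3,0],[1,0,0,-4.3,0],[-0.2,0,0,-4.3,0],[-0.6,0,0,-4.3,0],[-1,0,0,-4.3,0],[-1,0,0,-4.3,0],[-1,0,0,-4.3,0],[-1,0,0,-4.3,0]]]}}

```text
time_s: 14.57
position: [542.6, -364.3, 40.9]
tool_rot: [-0.0, 0.707, 0.0, 0.707]
force: [-0.3, 0.5, -0.1]
gripper_width: 85.5
```

{"op": "send_rows", "data": {"moves": [[[-1,0,0,2,0],[-1,0,0,6,0],[-1,0,0,10,0],[-1,0,0,13,0],[-1,-2,4,13,0.12],[-1,-4,8,13,0.24],[-1,-6,12,13,0.36],[-1,-8,16,13,0.48],[-1,-8.4,19.3,13,0.6],[-1,-8.4,19.3,13,0.72],[-1,-8.4,19.3,13,0.84],[-1,-8.4,19.3,13,0.96]]]}}

```text
time_s: 15.57
position: [458.7, -170.5, 171.3]
tool_rot: [-0.329, 0.626, 0.329, 0.626]
force: [0.6, 0.0, 0.0]
gripper_width: 85.4
```

```bash
python3 - <<'E'
from h import *
s=capture("side")
S=sense();print(S['position'],S['tool_rot'],S['force'],S['gripper_width'],S['time_s'],S["joint_pos"])
cv2.imwrite("pics/c5.png",cv2.resize(s["pixels"][70:260,150:400],None,fx=3,fy=3,interpolation=cv2.INTER_CUBIC)[:,:,::-1])
E
```

```text
[ 458.6832325  -170.82635262  171.13581554] [-0.33193504  0.62432829  0.33147788  0.62462447] [-0.01575484  0.57584161 -0.16903249] 85.12487561566074 15.6167 [-6.24548293e-01 -2.41503652e-01 -3.42945656e-01  1.46858924e+00
  8.98498711e-05 -3.03034049e-02]
```

View pics/c5.png

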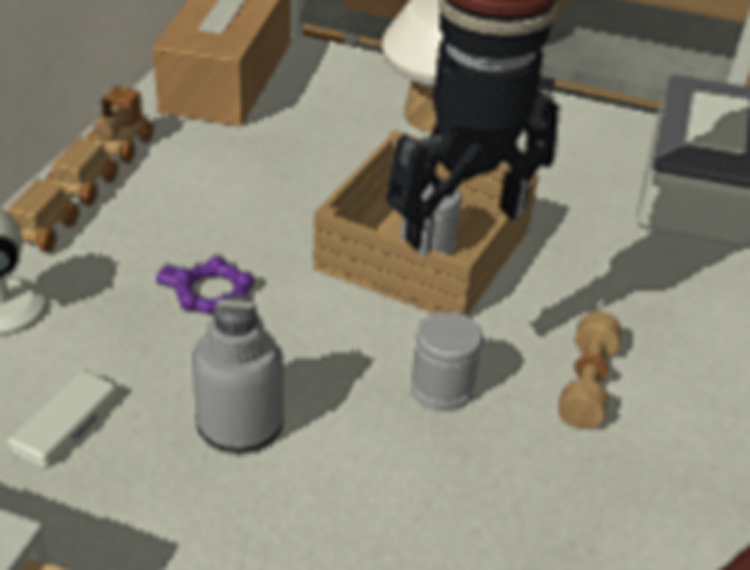

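Lid 1 stands in the basket at about (440,220) in the crop, partly hidden by the gripper, and lid 2 is untouched at (447,360). Now I'll centre lid 2 with two grips.

{"op": "send_rows", "data": {"moves": [[[-1,0,0,-1,-0.12],[-1,0,0,-2,-0.24],[-1,0,0,-3,-0.36],[-1,0,0,-4,-0.48],[-1,0,0,-5,-0.6],[-1,0,0,-6,-0.72],[-1,0,0,-7,-0.84],[-1,0,0,-8,-0.97],[-1,0,0,-10,-0.97],[-1,0,0,-12,-0.97],[-1,0,0,-13.5,-0.97],[-1,0,0,-13.5,-0.97]]]}}

```text
time_s: 16.62
position: [456.8, -170.1, 32.7]
tool_rot: [0.005, 0.708, -0.003, 0.706]
force: [-0.2, 1.5, -0.1]
gripper_width: 85.5
```

{"op": "send_rows", "data": {"moves": [[[0,0,0,0,0],[1,0,0,0,0],[1,0,0,0,0],[1,0,0,0,0],[1,0,0,0,0],[1,0,0,0,0],[-1,0,0,0,0],[-1,0,0,0,0],[-1,0,0,0,0],[-1,0,0,0,0.12],[-1,0,0,0,0.24],[-1,0,0,0,0.36]]], "force": 20}}

```text
time_s: 17.62
position: [458.6, -171.2, 35.7]
tool_rot: [-0.125, 0.696, 0.126, 0.696]
force: [0.4, -0.1, 0.4]
gripper_width: 85.2
```

{"op": "send_rows", "data": {"moves": [[[-1,0,0,0,0.12],[-1,0,0,0,0.24],[-1,0,0,0,0.36],[-1,0,0,0,0.48],[-1,0,0,0,0.6],[-1,0,0,0,0.72],[-1,0,0,0,0.84],[-1,0,0,0,0.96],[-1,0,0,0,1.08],[-1,0,0,0,1.21],[-1,0,0,0,1.21]]]}}

```text
time_s: 18.53
position: [458.6, -171.2, 35.7]
tool_rot: [-0.499, 0.501, 0.499, 0.501]
force: [-0.3, -0.2, -0.4]
gripper_width: 85.4
```

{"op": "send_rows", "data": {"moves": [[[0,0,0,0,0],[1,0,0,0,0],[1,0,0,0,0],[1,0,0,0,0],[1,0,0,0,0],[1,0,0,0,0],[1,0,0,0,0]]], "force": 25}}

```text
time_s: 19.12
position: [458.9, -171.4, 36.1]
tool_rot: [-0.498, 0.503, 0.497, 0.503]
force: [-0.8, 0.6, 4.0]
gripper_width: 58.0
```

{"op": "send_rows", "data": {"moves": [[[1,0,0,2,0],[1,0,0,5,0],[1,0,0,9,0],[1,0,0,13,0],[1,0,0,16.5,0],[1,3,2.3,16.5,0],[1,6,4.6,16.5,0],[1,9,7,16.5,0],[1,12,9.4,16.5,0],[1,14.7,11.5,16.5,0],[1,14.7,11.5,16.5,0],[1,14.7,11.5,16.5,0]]]}}

```text
time_s: 20.12
position: [605.9, -54.9, 199.2]
tool_rot: [-0.497, 0.502, 0.499, 0.501]
force: [-1.0, -0.1, -1.7]
gripper_width: 58.1
```

{"op": "send_rows", "data": {"moves": [[[1,0,0,-0.6,0],[1,0,0,-1.2,0],[1,0,0,-1.8,0],[1,0,0,-2.3,0],[1,0,0,-2.7,0],[1,0,0,-3.1,0],[1,0,0,-3.5,0],[1,0,0,-3.5,0]]]}}

```text
time_s: 20.78
position: [605.2, -56.3, 164.9]
tool_rot: [-0.497, 0.503, 0.498, 0.502]
force: [-0.3, -0.4, -0.1]
gripper_width: 57.8
```

{"op": "send_rows", "data": {"moves": [[[1,0.05,0,-0.2,0],[1,0.05,0,-0.4,0],[1,0.05,0,-0.6,0],[1,0.05,0,-0.8,0],[1,0.05,0,-1.0,0],[1,0.05,0,-1.2,0],[1,0.05,0,-1.2,0]]]}}

```text
time_s: 21.37
position: [606.6, -56.1, 153.8]
tool_rot: [-0.498, 0.502, 0.497, 0.503]
force: [2.7, 1.5, 0.4]
gripper_width: 58.1
```

It went past the neck top without resistance, so this one fits. On down to the shoulder.

{"op": "send_rows", "data": {"moves": [[[1,0,0,-0.3,0],[1,0,0,-0.6,0],[1,0,0,-0.9,0],[1,0,0,-1.2,0],[1,0,0,-1.5,0],[1,0,0,-1.7,0],[1,0,0,-1.9,0],[1,0,0,-2.1,0],[1,0,0,-2.2,0],[1,0,0,-2.2,0],[1,0,0,-2.2,0]]]}}

```text
time_s: 22.28
position: [606.7, -56.2, 132.6]
tool_rot: [-0.498, 0.502, 0.497, 0.503]
force: [4.1, 3.2, 4.4]
gripper_width: 57.8
```

{"op": "send_rows", "data": {"moves": [[[1,0,0,-0.05,0],[1,0.1,0.05,0,0],[1,0.1,0.05,0.5,0],[1,0.1,0.05,1.2,0],[1,0.1,0.05,2,0],[1,0.1,0.05,3,0],[1,0.1,0.05,4,0],[1,0.1,0.05,5,0],[1,0.1,0.05,6.5,0],[1,0.1,0.05,8,0],[1,0.1,0.05,8,0]]]}}

```text
time_s: 23.2
position: [608.4, -56.3, 216.1]
tool_rot: [-0.499, 0.502, 0.496, 0.503]
force: [-0.0, -0.2, 0.2]
gripper_width: 57.6
```

{"op": "send_rows", "data": {"moves": [[[1,0,2,0,0],[1,-0.5,6,0,0],[1,-1,10,0,0],[1,-1.5,14,0,0],[1,-2,18,0,0],[1,-2.5,22,0,0],[1,-3,26,0,0],[1,-3.5,30,0,0],[1,-4,34,0,0],[1,-4.3,37,0,0],[1,-4.3,37,0,0],[1,-4.3,37,-3,0]]]}}

```text
time_s: 24.2
position: [566.1, 316.9, 187.2]
tool_rot: [-0.5, 0.499, 0.497, 0.504]
force: [1.9, -0.8, 0.0]
gripper_width: 57.9
```

```bash
python3 - <<'E'
from h import *
np.set_printoptions(precision=1,suppress=True)
s=capture("side");t=capture("top")
S=sense();print(S['position'],S['force'],S['gripper_width'],S['time_s'])
for r in landmark_of(t,"jar_top"):print("jar",atz(t,r["position"],142),r["confidence"])
for k,p in(("s",s),("t",t)):
  for r in landmark_of(p,"drawer_floor"):print(k,atz(p,r["position"],22),r["confidence"])
cv2.imwrite("pics/c6.png",np.hstack([t["pixels"][:, 60:420],s["pixels"][:,:400]])[:,:,::-1])
E
```

```text
[562.  313.8 177.2] [-1.1 -0.3 -2.3] 58.17040963150752 24.3
jar [612.2 -55.1 142. ] 0.86
s [499.1 313.2  22. ] 0.89
s [ 682.1 -193.8   22. ] 0.61
t [502.  320.3  22. ] 0.59
```

View pics/c6.png

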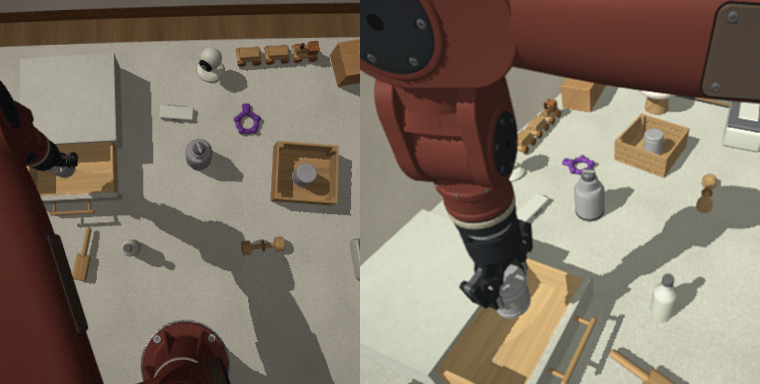

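Lid 1 stands upright in the basket at (305,173) and the jar stands upright without a lid at (200,153). Lid 2 hangs over the open drawer. Lowering it now.

{"op": "send_rows", "data": {"moves": [[[1,0,0,-3,0],[1,0,0,-6,0],[1,0,0,-8.5,0],[1,0,0,-10,0],[1,0,0,-10.8,0],[1,0,0,-11.3,0],[1,0,0,-11.6,0],[1,0,0,-11.6,0]]]}}

```text
time_s: 25.12
position: [564.9, 314.2, 66.9]
tool_rot: [-0.498, 0.502, 0.497, 0.503]
force: [-0.4, -0.1, -0.5]
gripper_width: 57.5
```

{"op": "send_rows", "data": {"moves": [[[1,0,0,-0.15,0],[1,0,0,-0.3,0],[1,0,0,-0.4,0],[1,0,0,-0.4,0]]]}}

```text
time_s: 25.45
position: [564.3, 314.3, 62.1]
tool_rot: [-0.498, 0.502, 0.497, 0.503]
force: [-0.8, 0.1, -1.9]
gripper_width: 57.8
```

{"op": "send_rows", "data": {"moves": [[[1,0,0,-0.15,0],[1,0,0,-0.3,0],[1,0,0,-0.4,0],[1,0,0,-0.5,0],[1,0,0,-0.5,0]]]}}

```text
time_s: 25.87
position: [565.1, 314.3, 58.2]
tool_rot: [-0.498, 0.502, 0.497, 0.503]
force: [-0.5, -1.1, 6.4]
gripper_width: 57.9
```

Contact with the floor at 58, as expected. Release and rise.

{"op": "send_rows", "data": {"moves": [[[-0.2,0,0,0,0],[-0.6,0,0,0,0],[-1,0,0,0,0],[-1,0,0,0,0],[-1,0,0,0,0],[-1,0,0,2,0],[-1,0,0,6,0],[-1,0,0,10,0],[-1,0,0,14,0],[-1,0,0,18,0],[-1,0,0,18,0]]]}}

```text
time_s: 26.78
position: [566.8, 315.1, 246.4]
tool_rot: [-0.499, 0.499, 0.496, 0.506]
force: [0.5, 0.5, 0.4]
gripper_width: 85.2
```

{"op": "send_rows", "data": {"moves": [[[-1,0,-4,0,0],[-1,0,-8,0,0],[-1,0,-12,0,0],[-1,0,-16,0,0],[-1,0,-16,0,0],[-1,0,-16,0,0]]]}}

```text
time_s: 27.28
position: [564.3, 152.2, 236.7]
tool_rot: [-0.497, 0.503, 0.497, 0.503]
force: [-0.3, 0.5, 0.3]
gripper_width: 85.4
```

```bash
python3 - <<'E'
from h import *
np.set_printoptions(precision=1,suppress=True)
s=capture("side");t=capture("top")
S=sense();print(S['position'],S['force'],S['gripper_width'],S['time_s'])
for k,p in(("s",s),("t",t)):
  for n,z in(("jar_top",142),("lid_1_mid",50),("drawer_floor",22)):
    for r in landmark_of(p,n):print(k,n,atz(p,r["position"],z),r["confidence"])
cv2.imwrite("pics/c7.png",np.hstack([t["pixels"][:, 60:420],s["pixels"][:,:400]])[:,:,::-1])
E
```

```text
[564.2 154.5 236.7] [-0.2  1.4  0.3] 85.0789422098411 27.3833
s jar_top [607.1 -55.2 142. ] 0.9
s jar_top [311.9 339.5 142. ] 0.34
s jar_top [ 496. -221.  142.] 0.16
s lid_1_mid [ 531.5 -341.9   50. ] 0.76
s lid_1_mid [489.  321.6  50. ] 0.63
s drawer_floor [498.1 313.6  22. ] 0.74
t jar_top [604.2 -57.1 142. ] 0.78
t lid_1_mid [ 551.1 -367.9   50. ] 0.79
```

View pics/c7.png

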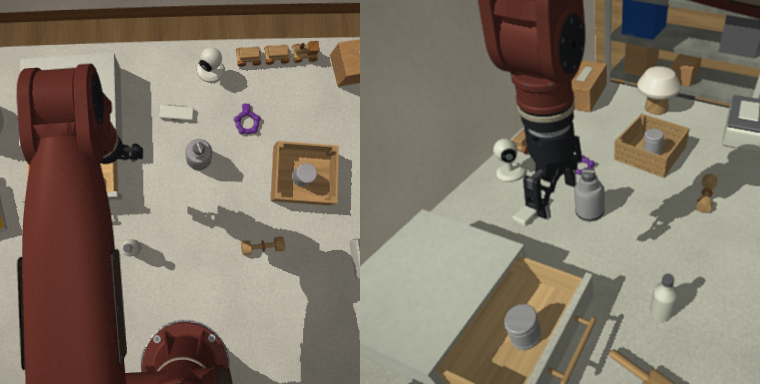

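Lid 2 stands upright in the drawer at about (522,327) and lid 1 upright in the basket at (305,173). The jar is bare, and nothing is touched.

```bash
python3 -c "
from rig import *
print(finish_job())"
```

```text
the job is handed in; nothing more can be done
None
```

Both lids are tried and put away, and the job is handed in at about 27 s of the 72 s allowed. No verdict was reported.

- **First lid (the nearer the drawer):** it stopped on top of the neck at about 15 N. It also met the stopper when moved about 5 mm to either side, so I took it as the 40 mm bore. It stands upright in the basket.
- **Second lid:** it slid freely down to the shoulder, with its middle about 9 mm below the stopper's top and under 7 N of force. It stands upright in the open drawer.
- **Jar:** it stands upright without a lid. I put it about 2–3 mm from its start: the side-to-side test nudged it, and the vision estimates scatter by about 5 mm.
- **Other things:** all the bystanders look unmoved in the last pictures except the brush, which the arm mostly hid. The gripper is open and clear of everything.

The last checks disagreed in two small ways. The two cameras place the first lid about 30 mm apart, but both are inside the basket. The network's side-view estimate of the second lid in the drawer was also off, putting it short of the drawer's front. The picture and the arm's release position, about 65 mm inside the front, both show it standing properly on the drawer floor.

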